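Sweep the offcuts off the drill bed

ROBOT

A 6-joint arm with a two-finger parallel gripper is mounted at the origin on the work surface. World frame = base frame: x ahead of the robot, y to its left, z up, the work surface at z = 0. Lengths are in m, angles in degrees, forces in N, time in s.
With the tool pointing down it reaches from about 0.4 to 0.825 m from the base axis. Payload 7 kg.
Tool frame: the origin (TCP) lies on the centre line of the jaws, within the pads' length; the fingertips stand 19 mm ahead of it and the grasp point (between the pads) is the TCP (r.tips_ahead is the distance from the TCP to the fingertips, in m); z points along the fingers, y is the line along which they close (so a half turn about z gives the same grasp; the last joint's range is limited). The gripper opens to 88 mm and grips with 3 to 60 N. Pads are 19 mm wide; open, the fingers measure 130 mm over their backs; the gripper's body (78 mm by 193 mm) begins 47 mm behind the grasp point.
Start: joints at [86.35, 20.546, 0.682, 0, -70.136, -16.507], TCP at [0.233, 0.634, 0.246] pointing down, gripper open.
Joint ranges: [-176.03, 176.03], [-82.01, 121.73], [-58.28, 71.71], [-173.87, 95.51], [-174.79, -0.11], [-173.66, 173.66]. Speed limits (degrees/s): [136.94, 136.94, 172.46, 180, 180, 180].

INTERFACE

Orientations are given as [roll, pitch, yaw] about the fixed x, y, z axes, in that order (R = Rz(yaw) Ry(pitch) Rx(roll)).
In Python, from plant import r, viewer, close_job gives the robot as it stands. The module is installed in compiled form; this text tells all that it offers.
- The arm moves only by the tool arm_command, never from a script. Its arguments are lists of equal length, an entry for each row: "travel": the shift along the world's x, y, z scaled (see below), a list of three; "delta_rot": the turn, a rotation vector about the world's x, y, z scaled (see below), a list of three. In form: {"travel": [[dx, dy, dz], ...], "delta_rot": [[rx, ry, rz], ...]}. A call has 1 to 20 rows; each row is the pose to reach, as a shift and turn from the pose commanded when the call began; what a row does not reach only later rows make up. The controller multiplies each number of a shift by 0.5 m and each number of a turn by 90 degrees. A row lasts 1/8 s, in which the tool goes at most 62.5 mm and 10.7 degrees, less where a joint would pass 70% of its speed; a pose out of reach is approached as far as the arm can. A call with a number of a shift or a turn outside -1 to 1 is refused whole. A call with a gripper value outside its range is refused whole. "grip" is the opening, from 0 (shut) to 1 (fully open), set as the call begins (left out, the last holds). The fingers move at their own pace and stop on an object; "newtons" is the grip in N (left out, the last holds). Time passes only in rows, so rows that repeat a pose let the fingers close. It gives the time, the measured TCP pose, the force, the opening and the grip force at its end, in the units of the state.
- r.get_state(): the state, without advancing time (a new reading comes with each control period).
- viewer.capture(name): name is "side" or "top"; returns a dict with "img" (420x560x3 uint8, red, green, blue), "camera_matrix" (3x3 intrinsics, pixels), "distortion" ([k1, k2, p1, p2, k3] as OpenCV has them; the pictures are not rectified), "R" (3x3) and "t" (3): a world point X has camera coordinates R X + t. Camera axes: x right, y down, z forward; pixel columns grow to the right and rows downward; lengths in m; the calibration is good to about 2 mm. A picture is of the moment at which its call begins. There is no depth.
- close_job(): hands the job in; it is judged then, once.
The state is a dict: "time_s": time; "joints": joint angles; "qd": joint speeds; "joint_torque": joint torques, N m; "tcp_pos": TCP position; "eef_rot": TCP orientation; "contact_force": force on the tool from outside, world axes, zero at the start; "moment": the same for the moment, N m; "gripper_width": finger opening in m; "gripper_force": force on a finger pad.
Only numpy, scipy, OpenCV 4.12 (cv2) and the standard library are available. Lean on these libraries where they do the work, as an engineer would, in place of code of your own. Each camera call takes 0.05 s, during which the arm holds its last target. There are 200 camera calls.

TASK

Take the red-backed bench brush and sweep all four offcuts off the bed of the bench drill, past the bolted-down clamp and under the chuck, into the yellow catch tray under the bed's end; move them with the brush only, never with the fingers. Do not bump the chuck with the brush or disturb the things standing about, and at the end lay the brush back on its teal mat, bristles down and lengthwise.

Things in the scene. Friction and masses are not known exactly. Their poses are not given: they have to be found in the camera images.
- press: green bench drill with yellow cap, fixed. Origin on the bench under the middle of its bed. Column (40 mm thick) at x = 45, y = 215 mm. Drill head overhead at x 3 to 87, y 18 to 252 mm, underside 235 mm above the bench
- bed (a point): middle of the drill's bed, on its top. The bed is a flat dark plate 180 (x) x 320 (y) x 20 mm, its top 75 mm above the bench; axes as the drill's. Its long edge towards the robot (-x) and its -y end (over the tray) are open; along its far edge an aluminium fence, inner face at x = +90 mm, stands 15 mm above the bed
- chuck: drill chuck with a short bit, hanging from the drill head over the bed; origin at the bit's tip, 83 mm above the bed, at x = 45, y = 50 mm of the press; 36 mm across from 24 mm above the tip upwards, 6 mm across at the tip
- hold_down: blue clamp bolted on the bed against the fence at the column end, fixed, 46 (x) x 44 (y) x 48 mm high; origin under its middle, at bed level
- tray: yellow open catch tray on the bench, fixed, 220 (x) x 180 (y) x 50 mm high, walls 4 mm; origin under its middle; its +y wall is tucked under the open end of the bed
- brush: bench brush 200 mm long, 64 mm high, 120 g, lying on its bristles. Origin midway along it at bristle-tip level; x points from handle to head, z up. Head (black bristles 42 mm high, red back) from x = -10 to +100 mm, 32 mm wide; wooden handle from x = -100 to -10 mm, 26 mm wide, underside 42 mm and top 64 mm above the bristle tips. Balances near x = +25 mm
- brush_grip (a point): point in the middle of the wooden handle to grip: x = -55 mm of the brush, 53 mm above the bristle tips
- brush_head (a point): middle of the bristle tips, x = +45 mm of the brush
- mat: teal mat on which the brush lies, fixed, 260 (x) x 100 (y) x 3 mm; origin under its middle
- wood: pale wooden block 66 x 34 x 26 mm high, one of the four offcuts lying on the drill's bed; origin in the middle of the piece, x along its length
- bar: aluminium square bar 64 x 25 x 25 mm high, one of the four offcuts lying on the drill's bed; origin in the middle of the piece, x along its length
- nylon: white plastic block 62 x 36 x 22 mm high, one of the four offcuts lying on the drill's bed; origin in the middle of the piece, x along its length
- angle: green-painted angle 62 x 30 x 28 mm high, made of 5 mm stock, its upright flange along its +y edge, one of the four offcuts lying on the drill's bed; origin in the middle of the piece, x along its length
- oil: green bottle with red cap, 60 mm across, 92 mm high, loose bystander; origin under its middle
- tin: grey open parts box 85 x 120 x 50 mm, loose bystander; origin under its middle
- hammer: hammer lying on the bench, 200 mm long, loose bystander
- spray: blue can 60 mm across, 170 mm high, loose bystander to the side of the tray; origin under its middle
- jar: lidded glass jar 70 mm across, 85 mm high, loose bystander; origin under its middle
There are look-alikes about, which are no part of the job. What is shaped like the bar but orange is not meant. Leave any blue look-alike of the nylon alone.

How it is judged:
By the outcome, as a careful person would: the job done as asked, in the order asked, and still so for the second after the job is handed in, with the robot touching nothing.
It also fails if it takes over 67 s, if anything falls off the work surface, if the arm or the gripper's body presses on something with over 40 N, if the wrist force passes 120 N, or if a joint passes its speed limit or range.

## Working session

There is one attempt and no reset: what is moved stays moved. The work goes in short steps, Python scripts to look and compute and a tool call to move; the robot and the scene stay as the last step left them, time stands still between calls to the robot, and variables do not carry over. Pictures are saved under pics/ and viewed, at most 10 in all, crops included, and the job is handed in when it is done.

Besides the shell and the picture viewer there is one more tool, called after ">>>" by a JSON object that holds its "api" and its "payload". arm_command: Moves the arm, as the interface text tells. Shifts and turns lie within -1 to 1; 1 stands for 0.5 m of shift or 90 degrees of turn. Its arguments: {"type":"object","properties":{"travel":{"type":"array"},"delta_rot":{"type":"array"},"grip":{"type":"number"},"newtons":{"type":"number"}},"required":["travel","delta_rot"]}

```bash
mkdir -p pics; cat > h.py <<'E'
import numpy as np, cv2
from plant import r, viewer
def cap(n,f=None):
    c=viewer.capture(n)
    np.savez(f'{n}.npz',**{k:np.array(v) for k,v in c.items()})
    if f: cv2.imwrite(f'pics/{f}.png',cv2.cvtColor(np.array(c['img']),cv2.COLOR_RGB2BGR))
    return c
def ld(n): return dict(np.load(f'{n}.npz'))
def px2w(c,uv,z):
    p=cv2.undistortPoints(np.array([[uv]],float),np.array(c['camera_matrix']),np.array(c['distortion']))[0,0]
    R=np.array(c['R']);t=np.array(c['t']); d=R.T@[p[0],p[1],1]; o=-R.T@t
    return o+d*(z-o[2])/d[2]
def w2px(c,X):
    R=np.array(c['R']);t=np.array(c['t'])
    return cv2.projectPoints(np.array(X,float).reshape(-1,1,3),cv2.Rodrigues(R)[0],t,np.array(c['camera_matrix']),np.array(c['distortion']))[0][:,0]
E
python3 - <<'E'
from h import *
for n in('top','side'):
    c=cap(n,n+'0'); R=np.array(c['R']);print(n,-R.T@np.array(c['t']),R[2])
print(r.get_state())
E
```

```text
top [0.51443194 0.02536649 1.5520252 ] [ 7.31902309e-02 -7.96923069e-04 -9.97317680e-01]
side [ 0.05156064 -0.74077834  0.97823953] [ 0.45446257  0.58181558 -0.67450308]
{'time_s': 0.1, 'joints': array([ 8.63503190e+01,  2.05888578e+01,  6.39047355e-01, -1.86522741e-02,
       -7.01359420e+01, -1.65056168e+01]), 'qd': array([-0.04338776, -0.06153256,  0.15167768, -0.00116309,  0.01188803,
       -0.03545048]), 'joint_torque': array([-1.78356826e-03, -5.84162092e+01,  2.93750435e+01,  7.01554075e+00,
        1.01378281e-02, -5.53693224e-05]), 'tcp_pos': array([0.23247265, 0.63326606, 0.24469643]), 'eef_rot': array([ 1.79912799e+02, -7.55285049e-03, -2.01616430e+01]), 'contact_force': array([-0.87108501, -0.11778207,  0.31907772]), 'moment': array([ 0.03410323, -0.00531719, -0.00503565]), 'gripper_force': 0.0, 'gripper_width': 0.08754573609728405}
```

View pics/top0.png

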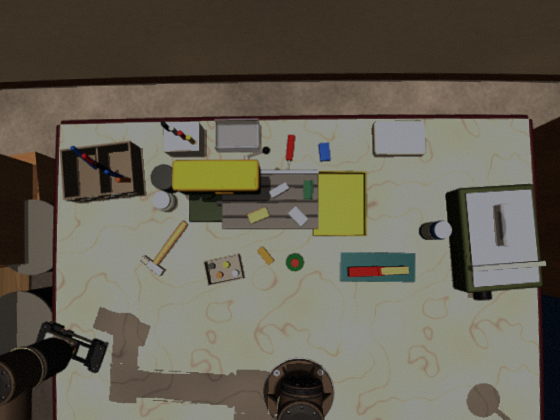

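View pics/side0.png

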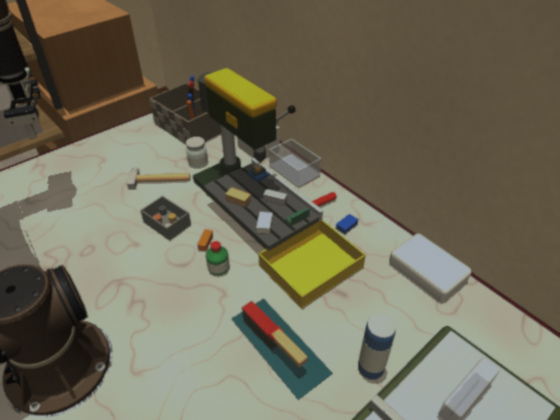

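The top view has x up and y left. The bed is around px (270,200), the tray at (340,204), and the brush at (378,270) with its head towards +y. Next I'll zoom in.

```bash
python3 - <<'E'
import cv2
a=cv2.imread('pics/top0.png')[150:290,180:420]; cv2.imwrite('pics/tc.png',cv2.resize(a,None,fx=3.33,fy=3.33,interpolation=cv2.INTER_CUBIC))
a=cv2.imread('pics/side0.png')[130:270,180:370]; cv2.imwrite('pics/sc.png',cv2.resize(a,None,fx=4,fy=4,interpolation=cv2.INTER_CUBIC))
E
```

```text
(no output)
```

View pics/tc.png

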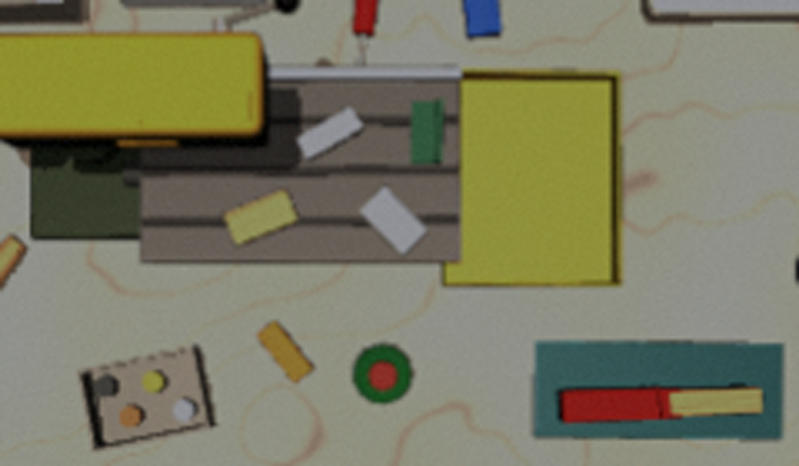

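View pics/sc.png

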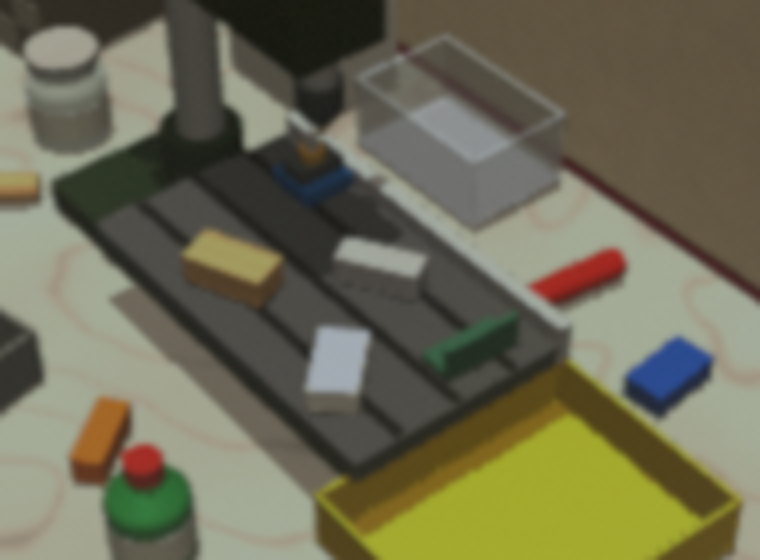

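```bash
python3 - <<'E'
from h import *
c=ld('top')
def f(n,u,v,z): print(n,px2w(c,(u/3.33+180-.35,v/3.33+150-.35),z).round(4))
for n,u,v,z in [('bedNL',140,262,.075),('bedNR',461,262,.075),('bedFR',461,80,.075),('fenceR',461,66,.09),
('bar',330,133,.1),('nylon',393,220,.097),('wood',262,217,.101),('angC',427,132,.08),('angL',412,101,.08),('angR',443,163,.103),
('mat',537,342,.003),('mat',783,342,.003),('mat',781,438,.003),('mat',535,438,.003),
('brHeadL',561,390,.064),('brHeadL',561,421,.064),('brHandR',763,390,.064),('brHandR',763,414,.064),('joint',668,391,.064),('joint',668,419,.064),
('trayTR',620,74,.05),('trayBR',620,285,.05),('trayBL',445,285,.05),('head',263,33,.33),('head',263,137,.33),('oil',382,375,.09),('colr',140,180,.075)]: f(n,u,v,z)
s=ld('side')
def g(n,u,v,z): print('S',n,px2w(s,(u/4+180-.4,v/4+130-.4),z).round(4))
g('bedNR',357,468,.075);g('bedNL',97,205,.075);g('chucktip',322,125,.158);g('bedFR',568,335,.075);g('clampbot',298,198,.075)
E
```

```text
bedNL [0.5645 0.2475 0.075 ]
bedNR [ 0.5607 -0.0707  0.075 ]
bedFR [ 0.7425 -0.0738  0.075 ]
fenceR [ 0.7541 -0.0731  0.09  ]
bar [0.6878 0.0571 0.1   ]
nylon [ 0.6018 -0.0035  0.097 ]
wood [0.6061 0.1242 0.101 ]
angC [ 0.69   -0.0388  0.08  ]
angL [ 0.7212 -0.0244  0.08  ]
angR [ 0.6566 -0.0529  0.103 ]
mat [ 0.479  -0.1528  0.003 ]
mat [ 0.4751 -0.4098  0.003 ]
mat [ 0.3757 -0.405   0.003 ]
mat [ 0.3802 -0.1489  0.003 ]
brHeadL [ 0.4325 -0.1688  0.064 ]
brHeadL [ 0.4019 -0.1682  0.064 ]
brHandR [ 0.4292 -0.3712  0.064 ]
brHandR [ 0.4054 -0.3705  0.064 ]
joint [ 0.4298 -0.2756  0.064 ]
joint [ 0.4021 -0.275   0.064 ]
trayTR [ 0.7507 -0.2378  0.05  ]
trayBR [ 0.5361 -0.2324  0.05  ]
trayBL [ 0.5385 -0.0558  0.05  ]
head [0.7445 0.1068 0.33  ]
head [0.6577 0.1073 0.33  ]
oil [0.4509 0.0092 0.09  ]
colr [0.6461 0.2473 0.075 ]
S bedNR [ 0.5595 -0.0751  0.075 ]
S bedNL [0.576  0.2629 0.075 ]
S chucktip [0.703  0.1436 0.158 ]
S bedFR [ 0.7518 -0.0701  0.075 ]
S clampbot [0.6984 0.1718 0.075 ]
```

The measurements agree: bed near edge at x=0.56, press origin about (0.653, 0.088) with yaw −1°, chuck at (0.699, 0.137), and brush origin at (0.417, −0.270) with yaw 90°. The plan is to sweep the near lane (wood, nylon) first. Then I slide the brush in under the chuck behind the bar and sweep the far lane.

>>> {"api": "arm_command", "payload": {"travel": [[0.03,-0.05,0],[0.08,-0.14,0],[0.13,-0.24,0],[0.19,-0.35,0],[0.25,-0.46,0],[0.31,-0.57,0],[0.37,-0.68,0],[0.43,-0.79,0],[0.47,-0.9,0],[0.47,-1,0],[0.47,-1,0]], "delta_rot": [[0,0,-0.05],[0,0,-0.14],[0,0,-0.23],[0,0,-0.32],[0,0,-0.41],[0,0,-0.5],[0,0,-0.59],[0,0,-0.68],[0,0,-0.74],[0,0,-0.776],[0,0,-0.776]], "grip": 0.7}}

```text
time_s: 1.48
tcp_pos: [0.4672, 0.1307, 0.2454]
eef_rot: [180.0, -0.0, -90.3]
contact_force: [0.1, -0.1, -0.8]
gripper_width: 0.0615
gripper_force: 0.0
```

```bash
python3 - <<'E'
from h import *
s=r.get_state();print(s['time_s'],s['tcp_pos'],s['eef_rot'],s['joints'].round(1))
c=ld('top');print('spray',px2w(c,(433,229),.17),'tin',px2w(c,(224,270),.05))
E
```

```text
1.475 [0.46715627 0.13070116 0.24539317] [ 1.79959893e+02 -1.56110980e-02 -9.02535621e+01] [ 38.9   2.4 -22.5  -0.  -65.1 -39.2]
spray [ 0.55069837 -0.42250693  0.17      ] tin [0.42607227 0.24399138 0.05      ]
```

>>> {"api": "arm_command", "payload": {"travel": [[-0.01,-0.06,0],[-0.02,-0.16,0],[-0.03,-0.28,0],[-0.04,-0.4,0],[-0.06,-0.52,0],[-0.08,-0.64,0],[-0.09,-0.75,0],[-0.1,-0.84,0],[-0.102,-0.9,0],[-0.102,-0.918,0],[-0.102,-0.918,-0.06],[-0.102,-0.918,-0.14],[-0.102,-0.918,-0.22],[-0.102,-0.918,-0.28],[-0.102,-0.918,-0.3],[-0.102,-0.918,-0.3]], "delta_rot": [[0,0,0],[0,0,0],[0,0,0],[0,0,0],[0,0,0],[0,0,0],[0,0,0],[0,0,0],[0,0,0],[0,0,0],[0,0,0],[0,0,0],[0,0,0],[0,0,0],[0,0,0],[0,0,0]]}}

```text
time_s: 3.48
tcp_pos: [0.417, -0.3249, 0.0956]
eef_rot: [180.0, 0.0, -89.9]
contact_force: [0.7, 0.2, 0.7]
gripper_width: 0.061
gripper_force: 0.0
```

```bash
python3 - <<'E'
from h import *
s=r.get_state();print(s['time_s'],s['tcp_pos'],s['eef_rot'],s['joints'].round(1))
for n in('side','top'): cap(n,n+'1')
a=cv2.imread('pics/side1.png')[270:420,180:400];b=cv2.imread('pics/top1.png')[220:320,320:430]
a=cv2.resize(a,(580,396),interpolation=3);b=cv2.resize(b,(220,200),interpolation=3)
o=np.zeros((396,800,3),np.uint8);o[:,:580]=a;o[:200,580:]=b;cv2.imwrite('pics/g1.png',o)
E
```

```text
3.475 [ 0.4169672  -0.32488762  0.09558044] [ 1.79957744e+02  5.27276100e-03 -8.99332717e+01] [-16.6  15.5 -28.8   0.  -45.7  16.7]
```

View pics/g1.png

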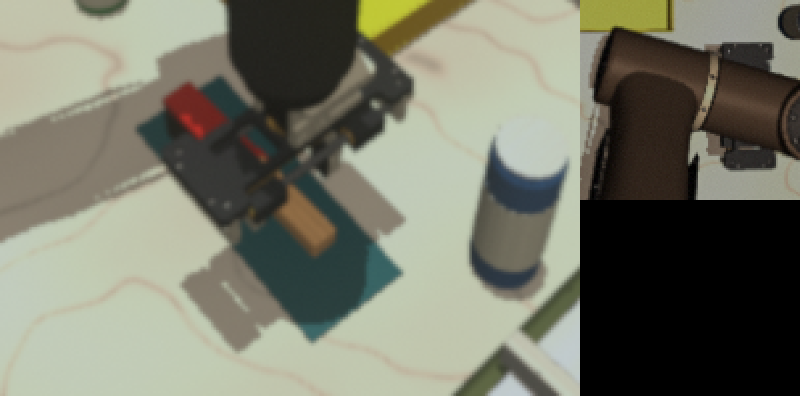

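The open jaws straddle the wooden handle at about (290,210) in the crop, lined up with it. I'll go down and grip.

>>> {"api": "arm_command", "payload": {"travel": [[0,0,-0.03],[0,0,-0.06],[0,0,-0.079],[0,0,-0.079]], "delta_rot": [[0,0,0],[0,0,0],[0,0,0],[0,0,0]]}}

```text
time_s: 4.08
tcp_pos: [0.4159, -0.3252, 0.0549]
eef_rot: [179.9, 0.0, -90.0]
contact_force: [1.5, 0.4, -0.1]
gripper_width: 0.0615
gripper_force: 0.0
```

>>> {"api": "arm_command", "payload": {"travel": [[0,0,0],[0,0,0],[0,0,0],[0,0,0],[0,0,0]], "delta_rot": [[0,0,0],[0,0,0],[0,0,0],[0,0,0],[0,0,0]], "grip": 0, "newtons": 50}}

```text
time_s: 4.7
tcp_pos: [0.4167, -0.3254, 0.0562]
eef_rot: [-180.0, -0.0, -90.0]
contact_force: [-1.3, -0.4, 1.1]
gripper_width: 0.0258
gripper_force: 49.9
```

>>> {"api": "arm_command", "payload": {"travel": [[0,0,0.04],[0,0,0.13],[0,0,0.25],[0,0,0.34],[0,0.03,0.388],[0.01,0.1,0.388],[0.02,0.19,0.388],[0.03,0.28,0.388],[0.04,0.38,0.388],[0.05,0.48,0.388],[0.06,0.58,0.388],[0.07,0.68,0.388],[0.08,0.78,0.388],[0.09,0.87,0.388],[0.1,0.94,0.388],[0.106,0.98,0.388],[0.106,1,0.388],[0.106,1,0.388]], "delta_rot": [[0,0,0],[0,0,0],[0,0,0],[0,0,0],[0,0,-0.02],[0,0,-0.08],[0,0,-0.16],[0,0,-0.25],[0,0,-0.34],[0,0,-0.43],[0,0,-0.52],[0,0,-0.61],[0,0,-0.7],[0,0,-0.79],[0,0,-0.88],[0,0,-0.95],[0,0,-1],[0,0,-1]]}}

```text
time_s: 6.95
tcp_pos: [0.4693, 0.1751, 0.2496]
eef_rot: [-180.0, -0.0, -179.9]
contact_force: [-0.2, 0.6, -0.8]
gripper_width: 0.0257
gripper_force: 49.9
```

```bash
python3 - <<'E'
from h import *
s=r.get_state();print(s['time_s'],s['tcp_pos'],s['eef_rot'],s['contact_force'],s['moment'])
for n in('side','top'): cap(n,n+'2')
a=cv2.imread('pics/side2.png')[60:270,90:370];b=cv2.imread('pics/top2.png')[130:330,160:380]
a=cv2.resize(a,(440,330),interpolation=3);b=cv2.resize(b,(360,327),interpolation=3)
o=np.zeros((330,800,3),np.uint8);o[:,:440]=a;o[:327,440:]=b;cv2.imwrite('pics/g2.png',o)
E
```

```text
6.95 [0.46927178 0.17505032 0.24962912] [-1.79976333e+02 -4.70558795e-02 -1.79908210e+02] [-0.19700993  0.60009941 -0.76529741] [ 0.01467232 -0.07460762 -0.00942023]
```

View pics/g2.png

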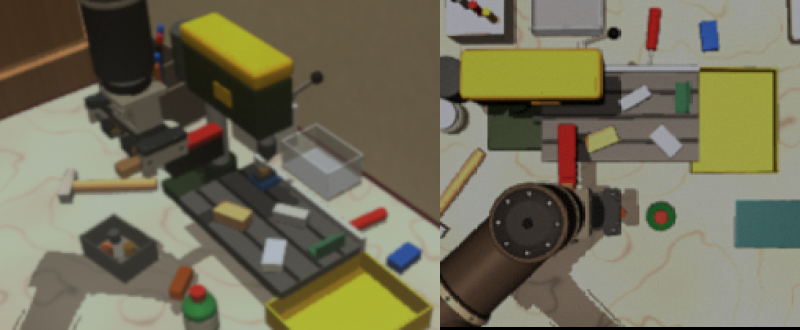

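The brush is held level with its head towards +x. The bed pieces are untouched. I'll lower it behind the wood, then slide it to lane position.

>>> {"api": "arm_command", "payload": {"travel": [[0,0.02,-0.04],[0,0.034,-0.11],[0,0.034,-0.18],[0,0.034,-0.22],[0,0.034,-0.236],[0.02,0.034,-0.236],[0.04,0.034,-0.236],[0.04,0.034,-0.236]], "delta_rot": [[0,0,0],[0,0,0],[0,0,0],[0,0,0],[0,0,0],[0,0,0],[0,0,0],[0,0,0]]}}

```text
time_s: 8.05
tcp_pos: [0.491, 0.1919, 0.1327]
eef_rot: [180.0, 0.1, 180.0]
contact_force: [0.3, -0.4, -1.9]
gripper_width: 0.0257
gripper_force: 49.9
```

```bash
python3 - <<'E'
from h import *
s=r.get_state();print(s['time_s'],s['tcp_pos'],s['eef_rot'],s['contact_force'],s['moment'])
for n in('side','top'): cap(n,n+'3')
a=cv2.imread('pics/side3.png')[130:270,160:370];b=cv2.imread('pics/top3.png')[150:270,180:380]
a=cv2.resize(a,(450,300),interpolation=3);b=cv2.resize(b,(350,210),interpolation=3)
o=np.zeros((300,800,3),np.uint8);o[:,:450]=a;o[:210,450:]=b;cv2.imwrite('pics/g3.png',o)
E
```

```text
8.05 [0.49096749 0.19193085 0.13274802] [1.79950184e+02 7.42929021e-02 1.79971636e+02] [ 0.26298477 -0.41892824 -1.92502265] [-0.03857241 -0.01139343 -0.00365084]
```

View pics/g3.png

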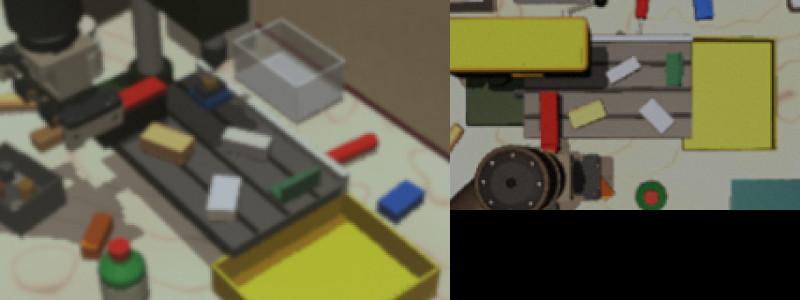

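>>> {"api": "arm_command", "payload": {"travel": [[0,-0.01,-0.005],[0,-0.03,-0.006],[0,-0.06,-0.006],[0,-0.09,-0.006],[0,-0.12,-0.006],[0,-0.15,-0.006],[0,-0.18,-0.006],[0,-0.21,-0.006],[0,-0.24,-0.006],[0,-0.27,-0.006],[0,-0.3,-0.006],[0,-0.33,-0.006],[0,-0.36,-0.006],[0,-0.39,-0.006],[0,-0.41,-0.006],[0,-0.41,-0.006]], "delta_rot": [[0,0,0],[0,0,0],[0,0,0],[0,0,0],[0,0,0],[0,0,0],[0,0,0],[0,0,0],[0,0,0],[0,0,0],[0,0,0],[0,0,0],[0,0,0],[0,0,0],[0,0,0],[0,0,0]]}}

```text
time_s: 10.15
tcp_pos: [0.4895, -0.0141, 0.129]
eef_rot: [-180.0, -0.0, 179.9]
contact_force: [0.3, 0.6, -0.7]
gripper_width: 0.0253
gripper_force: 49.9
```

```bash
python3 - <<'E'
from h import *
s=r.get_state();print(s['time_s'],s['tcp_pos'],s['eef_rot'],s['contact_force'],s['moment'])
for n in('side','top'): cap(n,n+'4')
a=cv2.imread('pics/side4.png')[130:270,160:370];b=cv2.imread('pics/top4.png')[150:270,180:380]
a=cv2.resize(a,(450,300),interpolation=3);b=cv2.resize(b,(350,210),interpolation=3)
o=np.zeros((300,800,3),np.uint8);o[:,:450]=a;o[:210,450:]=b;cv2.imwrite('pics/g4.png',o)
E
```

```text
10.15 [ 0.48948842 -0.0141112   0.12897473] [-1.79992636e+02 -1.60392309e-02  1.79936620e+02] [ 0.26463559  0.58809938 -0.74744461] [ 0.08022895 -0.07843222  0.0156772 ]
```

View pics/g4.png

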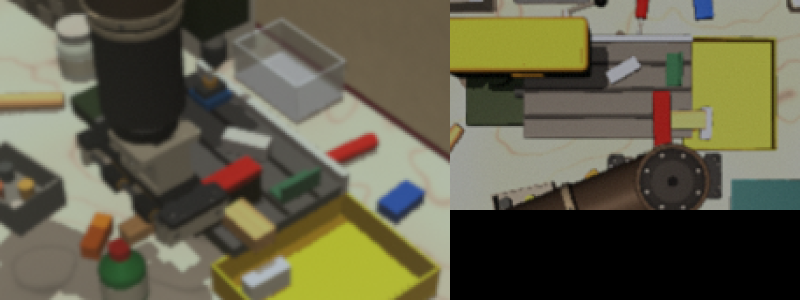

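The nylon is already in the tray. The wood hangs over the edge ahead of the brush, with the angle and bar still in the far lane.

>>> {"api": "arm_command", "payload": {"travel": [[0,-0.02,0],[0,-0.045,0],[0,-0.07,0],[0,-0.095,0],[0,-0.12,0],[0,-0.145,0],[0,-0.17,0],[0,-0.185,0],[0,-0.185,0],[0,-0.185,0]], "delta_rot": [[0,0,0],[0,0,0],[0,0,0],[0,0,0],[0,0,0],[0,0,0],[0,0,0],[0,0,0],[0,0,0],[0,0,0]]}}

```text
time_s: 11.5
tcp_pos: [0.4896, -0.1058, 0.1291]
eef_rot: [180.0, 0.0, -180.0]
contact_force: [-0.2, 0.1, -1.0]
gripper_width: 0.0255
gripper_force: 49.9
```

```bash
python3 - <<'E'
from h import *
s=r.get_state();print(s['time_s'],s['tcp_pos'],s['contact_force'])
for n in('side','top'):
  c=cap(n,n+'5'); d=cv2.absdiff(np.array(c['img']),cv2.cvtColor(cv2.imread(f'pics/{n}4.png'),cv2.COLOR_BGR2RGB))
hsv=cv2.cvtColor(c['img'],cv2.COLOR_RGB2HSV)
# low-saturation / pale blobs within tray & bed in top image
roi=hsv[165:240,215:370]; im=c['img'][165:240,215:370]
for nm,m in(('pale',(roi[...,1]<60)&(roi[...,2]>140)),('tan',(roi[...,0]>18)&(roi[...,0]<32)&(roi[...,1]>60)&(roi[...,1]<150)&(roi[...,2]>120)),('green',(roi[...,0]>50)&(roi[...,0]<85)&(roi[...,1]>90))):
  k,_,st,ce=cv2.connectedComponentsWithStats(m.astype(np.uint8))
  print(nm,[(st[i].tolist(),(ce[i]+[215,165]).round(1).tolist()) for i in range(1,k) if st[i,4]>25])
E
```

```text
11.5 [ 0.48963872 -0.10576192  0.12907347] [-0.15659122  0.09526253 -0.96817313]
pale [([45, 0, 110, 39, 770], [318.3, 170.0]), ([55, 18, 18, 14, 122], [278.4, 189.4]), ([150, 43, 5, 32, 92], [368.0, 225.0]), ([0, 58, 102, 17, 997], [259.8, 234.0])]
tan [([104, 5, 27, 2, 45], [333.7, 170.4]), ([138, 6, 15, 23, 37], [363.6, 178.4]), ([101, 37, 8, 32, 78], [319.2, 220.4])]
green [([89, 16, 9, 18, 151], [307.7, 189.3])]
```

The bar and angle haven't moved. I'll go back over the cleared near lane, lower the brush, and slide it in under the chuck behind the bar.

>>> {"api": "arm_command", "payload": {"travel": [[0,0,0.04],[-0.02,0.02,0.08],[-0.04,0.08,0.1],[-0.04,0.16,0.1],[-0.04,0.24,0.1],[-0.04,0.32,0.1],[-0.04,0.39,0.1],[-0.04,0.43,0.1],[-0.04,0.442,0.1],[-0.04,0.442,0.06],[-0.04,0.442,0.02],[-0.04,0.442,0.003],[-0.04,0.442,0.003]], "delta_rot": [[0,0,0],[0,0,0],[0,0,0],[0,0,0],[0,0,0],[0,0,0],[0,0,0],[0,0,0],[0,0,0],[0,0,0],[0,0,0],[0,0,0],[0,0,0]]}}

```text
time_s: 13.22
tcp_pos: [0.4695, 0.1146, 0.1303]
eef_rot: [-180.0, -0.0, 180.0]
contact_force: [-0.4, 0.4, -1.3]
gripper_width: 0.0256
gripper_force: 49.9
```

```bash
python3 - <<'E'
from h import *
s=r.get_state();print(s['time_s'],s['tcp_pos'],s['eef_rot'],s['contact_force'])
for n in('side','top'): cap(n,n+'6')
a=cv2.imread('pics/side6.png')[130:290,160:370];b=cv2.imread('pics/top6.png')[150:270,180:380]
a=cv2.resize(a,(450,343),interpolation=3);b=cv2.resize(b,(350,210),interpolation=3)
o=np.zeros((343,800,3),np.uint8);o[:,:450]=a;o[:210,450:]=b;cv2.imwrite('pics/g6.png',o)
E
```

```text
13.225 [0.46947748 0.11456459 0.13030895] [-1.79955710e+02 -4.92048955e-02  1.79975732e+02] [-0.3947839   0.43453136 -1.33072869]
```

View pics/g6.png

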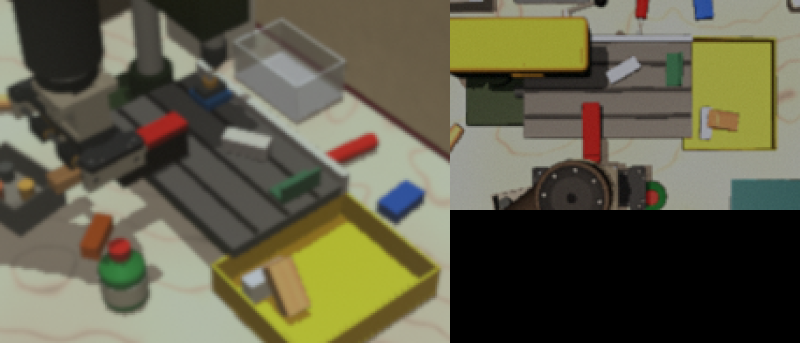

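The nylon and wood are both in the tray. The brush is 10 mm behind the bar. Now I slide it in low towards the fence.

>>> {"api": "arm_command", "payload": {"travel": [[0.01,0.006,0],[0.03,0.006,0],[0.055,0.006,0],[0.08,0.006,0],[0.105,0.006,0],[0.13,0.006,0],[0.155,0.006,0],[0.18,0.006,-0.002],[0.19,0.006,-0.002],[0.19,0.006,-0.002]], "delta_rot": [[0,0,0],[0,0,0],[0,0,0],[0,0,0],[0,0,0],[0,0,0],[0,0,0],[0,0,0],[0,0,0],[0,0,0]]}}

```text
time_s: 14.58
tcp_pos: [0.5647, 0.118, 0.1293]
eef_rot: [-180.0, -0.0, 180.0]
contact_force: [-0.2, -0.4, -1.2]
gripper_width: 0.0253
gripper_force: 49.9
```

>>> {"api": "arm_command", "payload": {"travel": [[0,-0.015,0],[0,-0.04,0],[0,-0.065,0],[0,-0.09,0],[0,-0.115,0],[0,-0.14,0],[0,-0.165,0],[0,-0.19,0],[0,-0.215,0],[0,-0.24,0],[0,-0.265,0],[0,-0.28,0],[0,-0.28,0]], "delta_rot": [[0,0,0],[0,0,0],[0,0,0],[0,0,0],[0,0,0],[0,0,0],[0,0,0],[0,0,0],[0,0,0],[0,0,0],[0,0,0],[0,0,0],[0,0,0]]}}

```text
time_s: 16.2
tcp_pos: [0.5647, -0.0225, 0.1296]
eef_rot: [-180.0, 0.0, 180.0]
contact_force: [-1.7, 0.3, -0.7]
gripper_width: 0.0256
gripper_force: 49.9
```

```bash
cat > b.py <<'E'
from h import *
import sys
k=sys.argv[1]
s=r.get_state();print(s['time_s'],s['tcp_pos'],s['eef_rot'][2],s['contact_force'],s['moment'])
for n in('side','top'): c=cap(n,n+k)
im=np.array(c['img']);hsv=cv2.cvtColor(im,cv2.COLOR_RGB2HSV)
roi=hsv[166:240,215:370]
for nm,m,z in(('pale',(roi[...,1]<60)&(roi[...,2]>140),.1),('green',(roi[...,0]>50)&(roi[...,0]<85)&(roi[...,1]>90),.085),('red',((roi[...,0]<6)|(roi[...,0]>174))&(roi[...,1]>150),.139)):
  q,_,st,ce=cv2.connectedComponentsWithStats(m.astype(np.uint8))
  for i in range(1,q):
    if 20<st[i,4]<600:
      x,y,w,h=st[i,:4]; p=lambda a,b:px2w(c,(a+214.5,b+165.5),z)[:2].round(3)
      print(nm,st[i,4],'px',(ce[i]+[215,166]).round(1),'c',p(*(ce[i]+.5)),'TL',p(x,y),'BR',p(x+w,y+h))
E
python3 b.py 7
```

```text
16.2 [ 0.56469139 -0.02249013  0.12960806] 179.95283550630273 [-1.67252579  0.27485367 -0.74822801] [ 0.03910557 -0.08479322  0.00821002]
pale 210 px [358.6 231.8] c [ 0.547 -0.2  ] TL [ 0.63 -0.12] BR [ 0.521 -0.235]
pale 44 px [217.8 225.7] c [0.572 0.256] TL [0.583 0.267] BR [0.56  0.244]
green 82 px [321.  189.3] c [ 0.689 -0.082] TL [ 0.718 -0.074] BR [ 0.662 -0.09 ]
red 203 px [302.6 188.9] c [ 0.684 -0.02 ] TL [ 0.718 -0.004] BR [ 0.644 -0.034]
```

>>> {"api": "arm_command", "payload": {"travel": [[0,-0.02,0],[0,-0.045,0],[0,-0.07,0],[0,-0.095,0],[0,-0.12,0],[0,-0.145,0],[0,-0.17,0],[0,-0.185,0],[0,-0.185,0],[0,-0.185,0]], "delta_rot": [[0,0,0],[0,0,0],[0,0,0],[0,0,0],[0,0,0],[0,0,0],[0,0,0],[0,0,0],[0,0,0],[0,0,0]]}}

```text
time_s: 17.55
tcp_pos: [0.5646, -0.1142, 0.1296]
eef_rot: [180.0, 0.0, -180.0]
contact_force: [0.3, 1.0, -0.7]
gripper_width: 0.0257
gripper_force: 49.9
```

>>> {"api": "arm_command", "payload": {"travel": [[0,0,0.04],[0,0,0.12],[0,0,0.2],[0,0,0.24],[-0.06,-0.03,0.24],[-0.12,-0.06,0.24],[-0.18,-0.1,0.24],[-0.2,-0.12,0.24],[-0.2,-0.12,0.24]], "delta_rot": [[0,0,0],[0,0,0],[0,0,0],[0,0,0],[0,0,0],[0,0,0.03],[0,0,0.1],[0,0,0.19],[0,0,0.25]]}}

```text
time_s: 18.68
tcp_pos: [0.4638, -0.1746, 0.25]
eef_rot: [-180.0, 0.0, -157.3]
contact_force: [0.7, -0.5, -1.2]
gripper_width: 0.0255
gripper_force: 49.9
```

```bash
python3 b.py 8; python3 - <<'E'
from h import *
a=cv2.imread('pics/side8.png')[130:320,160:390];b=cv2.imread('pics/top8.png')[140:300,180:400]
a=cv2.resize(a,(450,372),interpolation=3);b=cv2.resize(b,(350,255),interpolation=3)
o=np.zeros((372,800,3),np.uint8);o[:,:450]=a;o[:255,450:]=b;cv2.imwrite('pics/g8.png',o)
E
```

```text
18.675 [ 0.46380114 -0.17455312  0.2499753 ] -157.29798473078432 [ 0.69678348 -0.50062996 -1.19321573] [ 0.04630056 -0.08182121 -0.00075045]
pale 111 px [334.2 185.2] c [ 0.7   -0.124] TL [ 0.729 -0.113] BR [ 0.669 -0.134]
pale 132 px [365.6 228.1] c [ 0.558 -0.224] TL [ 0.629 -0.189] BR [ 0.521 -0.235]
pale 76 px [325.7 220.1] c [ 0.586 -0.094] TL [ 0.618 -0.088] BR [ 0.556 -0.106]
green 80 px [321.  189.5] c [ 0.688 -0.082] TL [ 0.715 -0.074] BR [ 0.662 -0.09 ]
red 330 px [342.2 225.3] c [ 0.567 -0.143] TL [ 0.618 -0.11 ] BR [ 0.522 -0.181]
```

>>> {"api": "arm_command", "payload": {"travel": [[-0.01,-0.03,0],[-0.02,-0.08,0],[-0.04,-0.14,0],[-0.05,-0.2,0],[-0.07,-0.26,0],[-0.08,-0.3,0],[-0.08,-0.312,0],[-0.08,-0.312,0],[-0.08,-0.312,0],[-0.08,-0.312,-0.05],[-0.08,-0.312,-0.14],[-0.08,-0.312,-0.23],[-0.08,-0.312,-0.31],[-0.08,-0.312,-0.35],[-0.08,-0.312,-0.36],[-0.08,-0.312,-0.36]], "delta_rot": [[0,0,0.06],[0,0,0.15],[0,0,0.25],[0,0,0.35],[0,0,0.45],[0,0,0.55],[0,0,0.65],[0,0,0.72],[0,0,0.75],[0,0,0.75],[0,0,0.75],[0,0,0.75],[0,0,0.75],[0,0,0.75],[0,0,0.75],[0,0,0.75]]}}

```text
time_s: 20.78
tcp_pos: [0.4252, -0.3304, 0.0699]
eef_rot: [-180.0, -0.0, -90.0]
contact_force: [0.5, -0.0, -1.0]
gripper_width: 0.0256
gripper_force: 49.9
```

```bash
python3 - <<'E'
from h import *
s=r.get_state();print(s['time_s'],s['tcp_pos'],s['eef_rot'],s['contact_force'])
def tri(n):
  pass
pts={}
for n in('side','top'):
  c=cap(n,n+'9');h=cv2.cvtColor(np.array(c['img']),cv2.COLOR_RGB2HSV)
  m=((h[...,0]>55)&(h[...,0]<85)&(h[...,1]>90)).astype(np.uint8)
  k,_,st,ce=cv2.connectedComponentsWithStats(m)
  pts[n]=[(ce[i].round(1).tolist(),int(st[i,4])) for i in range(1,k) if st[i,4]>40]; print(n,pts[n])
  print(' angle-in-tray expected',w2px(c,[[.688,-.085,.02],[.688,-.082,.085]]).round(1).tolist())
E
```

```text
20.775 [ 0.42515223 -0.33036129  0.06988162] [-1.79993010e+02 -1.48134874e-02 -9.00135768e+01] [ 0.4658245  -0.02511814 -0.97315871]
side [([216.6, 256.1], 231)]
 angle-in-tray expected [[307.4, 240.5], [307.6, 223.3]]
top [([321.0, 189.5], 80), ([294.3, 261.6], 145)]
 angle-in-tray expected [[320.6, 191.8], [321.1, 189.5]]
```

>>> {"api": "arm_command", "payload": {"travel": [[0,0,-0.012],[0,0,-0.024],[0,0,-0.028],[0,0,-0.028]], "delta_rot": [[0,0,0],[0,0,0],[0,0,0],[0,0,0]]}}

```text
time_s: 21.38
tcp_pos: [0.4245, -0.3306, 0.056]
eef_rot: [180.0, -0.0, -90.0]
contact_force: [-1.9, 1.0, 4.9]
gripper_width: 0.0257
gripper_force: 49.9
```

```bash
python3 - <<'E'
from h import *
c=ld('side');im=np.array(c['img']);h=cv2.cvtColor(im,cv2.COLOR_RGB2HSV)
g=(im[...,1].astype(int)-np.maximum(im[...,0],im[...,2])>12).astype(np.uint8)
k,_,st,ce=cv2.connectedComponentsWithStats(g)
for i in range(1,k):
  if st[i,4]>15: x,y=ce[i].astype(int);print(st[i].tolist(),ce[i].round(1),h[y,x],im[y,x])
E
```

```text
[205, 246, 24, 19, 303] [216.8 256. ] [ 64 140 146] [ 66 146  76]
[213, 271, 13, 4, 17] [218.9 273.3] [46 63 93] [81 93 70]
```

>>> {"api": "arm_command", "payload": {"travel": [[0,0,0],[0,0,0],[0,0,0],[0,0,0.02],[0,0,0.08],[0,0,0.18],[0,0,0.28],[0,0,0.36],[0.01,0.05,0.4],[0.02,0.14,0.4],[0.03,0.25,0.4],[0.04,0.36,0.4],[0.05,0.47,0.4],[0.06,0.58,0.4],[0.06,0.69,0.4],[0.06,0.8,0.4],[0.06,0.88,0.4],[0.06,0.92,0.4],[0.06,0.92,0.4]], "delta_rot": [[0,0,0],[0,0,0],[0,0,0],[0,0,0],[0,0,0],[0,0,0],[0,0,0],[0,0,0],[0,0,0],[0,0,0],[0,0,0],[0,0,0],[0,0,0],[0,0,0],[0,0,0],[0,0,0],[0,0,0],[0,0,0],[0,0,0]], "grip": 0.75}}

```text
time_s: 23.75
tcp_pos: [0.4545, 0.1304, 0.2559]
eef_rot: [-180.0, 0.0, -89.9]
contact_force: [0.2, -0.9, -0.5]
gripper_width: 0.0656
gripper_force: 0.0
```

```bash
python3 - <<'E'
from h import *
s=r.get_state();print(s['time_s'],s['tcp_pos'],s['contact_force'])
for n in('side','top'): cap(n,n+'a')
a=cv2.imread('pics/sidea.png')[130:400,160:390];b=cv2.imread('pics/topa.png')[110:300,180:450]
a=cv2.resize(a,(450,528),interpolation=3);b=cv2.resize(b,(350,246),interpolation=3)
o=np.zeros((528,800,3),np.uint8);o[:,:450]=a;o[:246,450:]=b;cv2.imwrite('pics/ga.png',o)
E
```

```text
23.75 [0.45454541 0.13039048 0.25585646] [ 0.17155506 -0.90307468 -0.52989681]
```

View pics/ga.png

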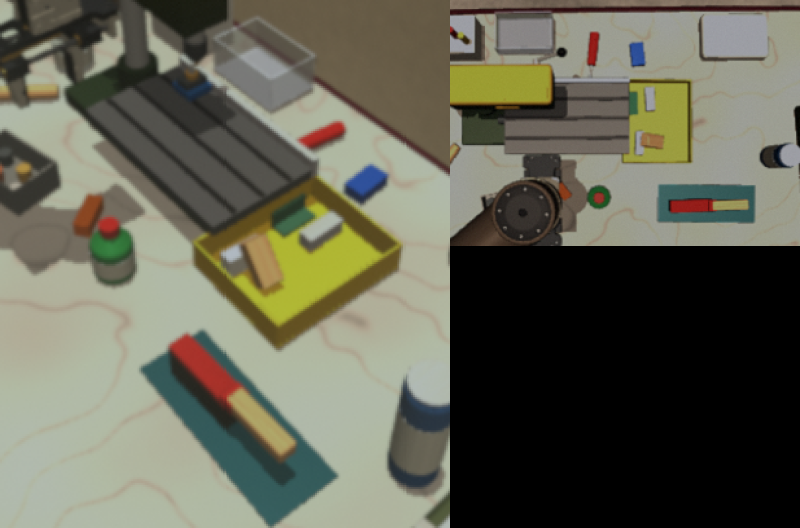

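All four offcuts lie in the tray: angle (290,215), bar (320,230), nylon (233,260), wood (262,262). The bed is clear, the brush lies bristles down lengthwise on its mat, and the bystanders haven't moved.

```bash
python3 -c "
from plant import close_job
print(close_job())"
```

```text
the job is handed in; nothing more can be done
None
```

All four offcuts are in the yellow tray, swept with the brush only. The brush is back on its teal mat, bristles down and lengthwise, and the job was handed in at about 24 s.

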